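# Tip the ball bin and weigh a scoop of grinding balls

### The arm

A 6-joint arm with a two-finger parallel gripper is mounted at the origin on the work surface. World frame = base frame: x ahead of the robot, y to its left, z up, the work surface at z = 0. Lengths are in mm, angles in rad, forces in N, time in s.
With the tool pointing down it reaches from about 275 to 825 mm from the base axis. Payload 5.2 kg.
Tool frame: the origin (TCP) lies at the very end of the fingers, on their centre line; the grasp point (between the pads) lies 19 mm behind it; z points along the fingers, y is the line along which they close (so a half turn about z gives the same grasp; the last joint's range is limited). The gripper opens to 93 mm and grips with 3 to 60 N. Pads are 15 mm wide; open, the fingers measure 128 mm over their backs; the gripper's body (75 mm by 188 mm) begins 65 mm behind the grasp point.
Start: joints at [1.101, 0.259, 1.535, -0, 1.348, -0.203], TCP at [144.983, 530.552, 218.653] pointing down, gripper open.
Joint ranges: [-3.14, 3.14], [-0.91, 2.08], [0.19, 2.58], [-1.22, 4.36], [0.22, 2.71], [-3.12, 3.12]. Speed limits (rad/s): [2.57, 2.57, 3.14, 3.14, 3.14, 3.14].

### API

Orientations are given as [roll, pitch, yaw] about the fixed x, y, z axes, in that order (R = Rz(yaw) Ry(pitch) Rx(roll)).
In Python, from bench import robot gives the robot as it stands. The module is installed in compiled form; this text tells all that it offers. Calls block until the motion is done:
- robot.move_ptp(position, orientation): joint-space move of the TCP to a pose.
- robot.move_linear(position, ori=None, speed=150, f_stop=None): straight line of the TCP; ori=None keeps the orientation; speed is the mean speed in mm/s. With f_stop (N) it stops when the force on the tool has changed by that much, and returns True; else False.
- robot.move_j(angles): joint-space move.
- robot.move_gripper(opening): opening from 0.0 (shut) to 1.0 (fully open); the grip force is fixed at half the most; returns when the fingers have stopped.
- robot.sleep(seconds).
- robot.inverse_kinematics(position, orientation): joint angles nearest the present ones, or None.
- robot.get_image(name): name is "scene" or "side" or "wrist"; returns a dict with "img" (480x640x3 uint8, blue, green, red), "fovy" (degrees; the focal length in pixels is half the picture's height over the tangent of half this angle, whatever the lens; pixels are square), "cx", "cy" (the principal point, pixels), "eye" and "orientation" of the camera in the world. Camera axes: x right, y down, z forward; pixel columns grow to the right and rows downward; lengths in mm; the calibration is good to about 2 mm. A picture is of the moment at which its call begins. There is no depth.
A pose or a line that the arm cannot do raises robot.MotionError and nothing moves.
- robot.hand_in(): hands the job in; it is judged then, once.
Readings, each from a call of its own:
- robot.current_t(): time.
- robot.current_qpos(): joint angles.
- robot.current_joint_vel(): joint speeds.
- robot.current_joint_efforts(): joint torques, N m.
- robot.current_tcp_pos(): TCP position.
- robot.current_eef_rot(): TCP orientation.
- robot.current_contact_force(): force on the tool from outside, world axes, zero at the start.
- robot.current_ft_torque(): the same for the moment, N m.
- robot.current_gripper_width(): opening from 0.0 (shut) to 1.0 (fully open).
- robot.current_finger_force(): force on a finger pad.
Only numpy, scipy, OpenCV 4.12 (cv2) and the standard library are available. Lean on these libraries where they do the work, as an engineer would, in place of code of your own. Each camera call takes 0.05 s, during which the arm holds its last target. There are 200 camera calls.

### The job

Lift the tipping bin by its bar handle until it leans on its stop, so that the three grinding balls run together at its low far end, and let go: the stiff hinge holds it. Then with the broad scoop scoop all three balls out of that corner and set the scoop, balls inside, level on the middle of the balance pan, without letting a ball fall on the bench.

Things in the scene. Friction and masses are not known exactly. Their poses are not given: they have to be found in the camera images.
- bin_stand: steel base plate (205 x 110 mm) that is fixed to the bench and carries the tipping bin; origin on the bench under the bin, x points from the handle end to the far (low) end, z up. The hinge pin runs along y at x = +85 mm, 30 mm above the bench.
- bin (a joint): tilt of the bin about the hinge pin at its far end, rad: 0 level, grows as the handle end is lifted, hard stop at 0.35 (20 degrees). The hinge is stiff (about 1.4 N m) and stays where it is left; lifting at the handle takes 7 to 10 N.
- bin_corner (a point): low corner of the grey open bin: mid crease of floor and end wall, 4 mm above the pin. Axes turn with the bin: x along the floor to the far end, z square to it. The floor runs 165 mm back, flat for 44 mm across, then sides rise at 30 degrees to upright walls 86 mm apart, 34 mm high. The end wall leans outward for 50 mm, at 55 degrees to the floor, then stands square to it for 35 mm.
- bin_handle (a point): middle of the bin's handle, a round steel bar 14 mm in diameter and 86 mm long, along the bin's y; it stands 212 mm behind the corner and 31 mm above the bin's floor, with a 36 mm gap to the bin's back wall (as high as the bar's middle plus 3 mm) and two 10 mm arms 37 mm either side of the middle. Axes turn with the bin.
- scoop: broad aluminium scoop, 68 mm wide, 81 long (the other is 34 wide), 150 g. Origin under its handle, on the underside; x to the open lip, z up. Handle: upright black plate 12 mm thick in x, 36 wide in y, top at 118 mm. Flat blade 34 wide, 2 thick, lip at x = 75 mm; sides rise at 30 degrees by 10 mm, 18 mm walls above along the rear half and back. Balances near x = 25 mm.
- scoop_in (a point): middle of the scoop's inside floor, 37 mm ahead of the scoop's origin and 2 mm up; the same axes
- ball_a_center (a point): white ceramic ball, 20 mm diameter, 16 g (solid; it rolls only on slopes steeper than about 12 degrees); the point is its centre
- ball_b_center (a point): white ceramic ball, 20 mm diameter, 16 g (solid; it rolls only on slopes steeper than about 12 degrees); the point is its centre
- ball_c_center (a point): white ceramic ball, 20 mm diameter, 16 g (solid; it rolls only on slopes steeper than about 12 degrees); the point is its centre
- balance_pan (a point): centre of the top face of the balance's round steel pan (136 mm across), 66 mm above the bench; the cream balance (220 x 180 mm) is fixed; x points away from its display, z up
There are look-alikes about, which are no part of the job. What is shaped like the scoop but green or pink is not meant.

How it is judged:
By the outcome, as a careful person would: the job done as asked, in the order asked, and still so for the second after the job is handed in, with the robot touching nothing.
It also fails if it takes over 72 s, if anything falls off the work surface, if the arm or the gripper's body presses on something with over 40 N, if the wrist force passes 120 N, or if a joint passes its speed limit or range.

## Working session

There is one attempt and no reset: what is moved stays moved. The work goes in short steps, each a Python script; the robot and the scene stay as the last script left them, time stands still between calls to the robot, and variables do not carry over. Pictures are saved under pics/ and viewed, at most 12 in all, crops included, and the job is handed in when it is done.

```bash
mkdir -p pics; ls
python3 - <<'E'
from bench import robot
import cv2,numpy as np
for n in ["scene","side","wrist"]:
    d=robot.get_image(n); cv2.imwrite(f"pics/{n}0.png",d["img"]); print(n,{k:v for k,v in d.items() if k!="img"})
print(robot.current_t(),robot.current_eef_rot())
E
```

```text
pics
scene {'fovy': 46.04936615731608, 'cx': 313.0465689594554, 'cy': 244.64312418186907, 'eye': array([1359.35611644,   19.32650048,  931.13663847]), 'orientation': array([-2.33880338, -0.00907289,  1.55269874])}
side {'fovy': 47.68728565367251, 'cx': 323.66715181966526, 'cy': 244.85872280691822, 'eye': array([-108.78244471, -620.18931549, 1096.20199876]), 'orientation': array([-2.44280885, -0.01253609, -0.73232908])}
wrist {'fovy': 61.20434785474441, 'cx': 315.7737984168071, 'cy': 243.4124488157898, 'eye': array([ 66.59830663, 551.68279052, 383.87701169]), 'orientation': array([2.84447318e+00, 1.05702276e-03, 1.30515909e+00])}
0.15 [-3.14024101e+00 -2.55466910e-04  2.87481073e+00]
```

View pics/scene0.png

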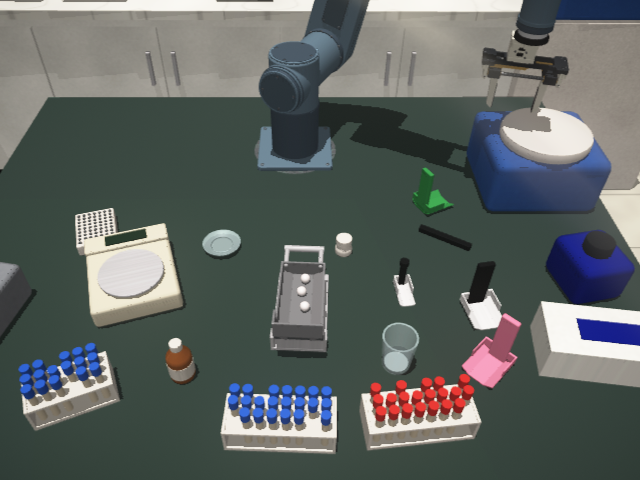

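View pics/side0.png

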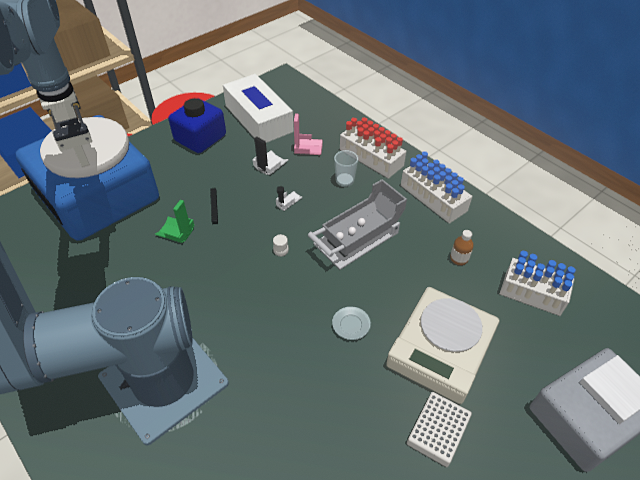

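The scene view shows the bin with its handle at (303,250) and its far end at (300,345). The broad white scoop with the black handle is at (482,300) and the pan at (130,272). In the side view the bin handle is at (322,248), the scoop at (267,160) and the pan at (450,325).

```bash
cat > h.py <<'E'
from bench import robot
import cv2,numpy as np
from scipy.spatial.transform import Rotation as Ro
def R(o): return Ro.from_euler('xyz',o).as_matrix()
def ray(d,u,v):
    f=240/np.tan(np.radians(d["fovy"])/2)
    r=R(d["orientation"])@np.array([(u-d["cx"])/f,(v-d["cy"])/f,1]); return np.array(d["eye"]),r/np.linalg.norm(r)
def onz(d,u,v,z):
    e,r=ray(d,u,v); return e+r*(z-e[2])/r[2]
def proj(d,p):
    f=240/np.tan(np.radians(d["fovy"])/2)
    c=R(d["orientation"]).T@(np.array(p)-d["eye"]); return np.array([d["cx"]+f*c[0]/c[2],d["cy"]+f*c[1]/c[2]])
def tri(d1,p1,d2,p2):
    (a,r),(b,s)=ray(d1,*p1),ray(d2,*p2)
    t=np.linalg.lstsq(np.c_[r,-s],b-a,rcond=None)[0]; x,y=a+r*t[0],b+s*t[1]
    return (x+y)/2,np.linalg.norm(x-y)
E
python3 - <<'E'
from h import *
A=cv2.imread("pics/scene0.png");B=cv2.imread("pics/side0.png")
def c(I,x,y,w,h): return cv2.resize(I[y:y+h,x:x+w],(400,300),interpolation=cv2.INTER_CUBIC)
cv2.imwrite("pics/crop1.png",np.vstack([np.hstack([c(A,230,240,160,120),c(A,440,250,100,75)]),np.hstack([c(B,290,170,133,100),c(B,230,125,100,75)])]))
d=robot.get_image("scene");s=robot.get_image("side")
print("pan",onz(d,130,272,66),onz(s,451,325,66))
for n,a,b in [("handle",(304,249),(324,249)),("scooptop",(484,264),(261,139)),("end",(300,345),(400,195))]: print(n,*tri(d,a,s,b))
# pan ellipse in side/scene
for n,D,p in [("scene",d,(130,272)),("side",s,(451,325))]:
    g=cv2.GaussianBlur(D["img"],(3,3),0); m=np.zeros((482,642),np.uint8); g2=g.copy()
    cv2.floodFill(g2,m,p,(0,0,255),(6,6,6),(6,6,6),cv2.FLOODFILL_MASK_ONLY|(255<<8)|cv2.FLOODFILL_FIXED_RANGE*0)
    k,_=cv2.findContours(m[1:-1,1:-1],0,2); k=max(k,key=cv2.contourArea); e=cv2.fitEllipse(cv2.convexHull(k)); print(n,e,onz(D,*e[0],66))
E
```

```text
pan [ 542.86079284 -340.96884543   66.        ] [ 536.24837482 -343.45232926   66.        ]
handle [474.59157926  16.98338816  58.36841133] 14.559956338086504
scooptop [576.54403884 385.23091487 118.91209808] 2.320934657755793
end [742.37715296   9.40032914  75.47150987] 10.862550720642997
scene ((130.15090942382812, 277.72528076171875), (77.3460922241211, 101.32574462890625), 73.64907836914062) [ 559.14915242 -337.17767794   66.        ]
side ((444.60125732421875, 341.2693786621094), (103.0398941040039, 110.27955627441406), 99.23722839355469) [ 493.8674105 -360.5534888   66.       ]
```

View pics/crop1.png

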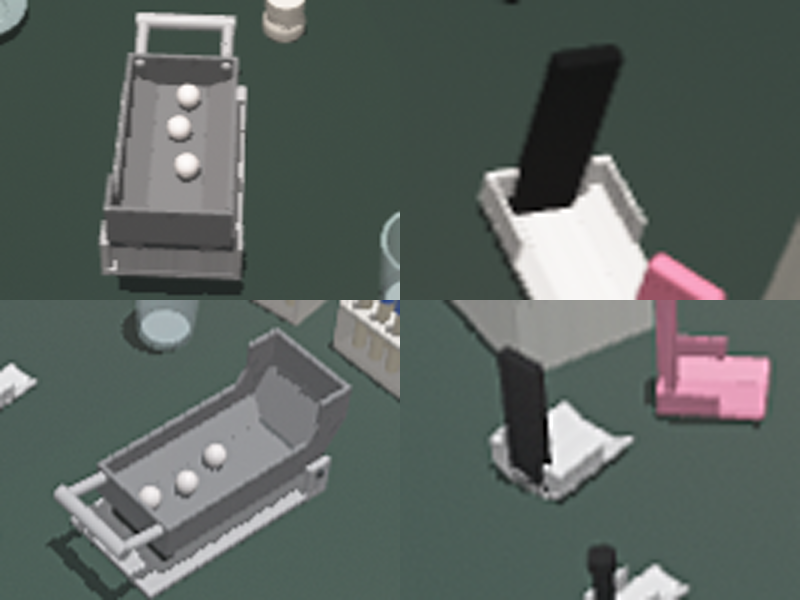

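The crops give the handle bar ends at (286,248) and (323,249) in the scene view, and (312,235) and (331,251) in the side view. The scoop handle top is at (487,264) in the scene and (261,139) in the side view. The balls lie loosely near the bin's handle half.

Run:
```python
from h import *
d=robot.get_image("scene");s=robot.get_image("side")
print("h1",*tri(d,(286,248),s,(311.6,234.5)));print("h2",*tri(d,(322.8,249.2),s,(330.9,251.5)))
print([onz(d,286,248,65),onz(d,322.8,249.2,65),onz(s,311.6,234.5,65),onz(s,330.9,251.5,65)])
# end wall top edge corners scene (105,207),(238,211) & side (347,385),(277,333)
print("e1",*tri(d,(230+105/2.5,240+207/2.5),s,(290+347/3.0075,170+85/3.0)));print("e2",*tri(d,(230+238/2.5,240+211/2.5),s,(290+277/3.0075,170+33/3.0)))
print("scoop",*tri(d,(486.7,264),s,(260.7,138.8)), [onz(d,u,v,118)for u,v in((478.7,265),(495,262.5))])
for n,D,p in [("scene",d,(130,272)),("side",s,(451,325))]:
    g=D["img"].astype(int); m=((g.max(2)-g.min(2)<22)&(g.min(2)>110)).astype(np.uint8)
    m=cv2.morphologyEx(m,cv2.MORPH_OPEN,np.ones((3,3)));_,l=cv2.connectedComponents(m)
    k,_=cv2.findContours((l==l[p[1],p[0]]).astype(np.uint8),0,2); k=max(k,key=cv2.contourArea); e=cv2.fitEllipse(cv2.convexHull(k)); print(n,e,onz(D,*e[0],66), D["img"][p[1],p[0]])
# look from above the bin handle/pose
q=robot.inverse_kinematics([470,17,250],[np.pi,0,np.pi/2]);print(q)
q=robot.inverse_kinematics([470,17,250],[np.pi,0,-np.pi/2]);print(q)
```

```text
h1 [472.78652994  11.51365113  87.6696058 ] 63.31096163931223
h2 [484.48895416  34.31672161  49.86918575] 68.477530304935
[array([472.8877358 , -16.09319386,  65.        ]), array([477.35811164,  64.51479661,  65.        ]), array([480.14027901,  60.95794473,  65.        ]), array([479.26484411, -12.06852957,  65.        ])]
e1 [715.03064442 -36.05752219 111.0825749 ] 1.1720881474875795
e2 [719.49562036  56.62101867 106.88262561] 9.107061344807628
scoop [577.20483511 389.3923216  118.17753567] 0.8222500929376884 [array([579.32114255, 373.11962918, 118.        ]), array([572.65346646, 407.69799266, 118.        ])]
scene ((129.9441375732422, 272.55059814453125), (46.175758361816406, 68.13908386230469), 73.71832275390625) [ 544.43991099 -340.74743918   66.        ] [225 226 228]
side ((443.98516845703125, 345.225341796875), (112.66059875488281, 113.7366714477539), 24.72690200805664) [ 485.36266501 -365.9434899    66.        ] [205 201 201]
[-0.2016718   0.09242934  1.66200871  0.          1.3871546  -0.2016718 ]
[-2.01671799e-01  9.24293430e-02  1.66200871e+00 -4.44089210e-16
  1.38715460e+00  2.93992085e+00]
```

```bash
cat >> h.py <<'E'
PSI=-0.057; C0=np.array([688.5,12.1,34.0]); PIN=C0-[0,0,4]
def frame(psi,th): # axes at yaw psi, pitched th (x down)
    return Ro.from_euler('xyz',[0,th,psi]).as_matrix()
def tool(F): # tool rpy with y_tool along F x, z_tool = -F z
    return Ro.from_matrix(F@Ro.from_euler('xyz',[np.pi,0,np.pi/2]).as_matrix()).as_euler('xyz')
def hpose(th,back=0):
    F=frame(PSI,th); g=PIN+F@[-212,0,35]
    return g-F[:,2]*(19-back), tool(F)
E
python3 - <<'E'
from h import *
T=robot.current_t
print(hpose(0),hpose(.35))
robot.move_gripper(0.36)
robot.move_ptp(*hpose(0,90));print(T())
s=robot.move_linear(hpose(0)[0],speed=120,f_stop=8);print(s,T(),robot.current_tcp_pos())
d=robot.get_image("side");cv2.imwrite("pics/side1.png",d["img"][140:320,230:470])
if not s:
    robot.move_gripper(0);print(robot.current_gripper_width()*93,robot.current_finger_force(),T(),robot.current_contact_force())
E
```

```text
(array([476.84430077,  24.17745758,  46.        ]), array([3.14159265, 0.        , 1.51379633])) (array([495.15386635,  23.1326806 , 117.72429859]), array([-2.79159265e+00,  2.22044605e-16,  1.51379633e+00]))
3.6
False 4.5 [477.40624675  24.24098378  46.50620197]
12.894459026117747 30.001139044761658 5.025 [-4.32437377  0.45033432  5.31926344]
```

Run:
```python
from h import *
T=robot.current_t
for th in np.arange(.06,.40,.06):
    p,o=hpose(th); s=robot.move_linear(p,o,speed=90,f_stop=30 if th<.3 else 22)
    print(round(th,2),s,robot.current_contact_force().round(1),robot.current_tcp_pos().round(1),round(T(),2))
    if s: break
d=robot.get_image("side");cv2.imwrite("pics/side2.png",cv2.resize(d["img"][140:320,230:470],(720,540)))
```

```text
0.06 False [-5.3 -0.7  5.4] [477.1  24.2  58.8] 5.32
0.12 False [-5.3  0.   6.7] [479.2  24.1  71.4] 5.61
0.18 False [-5.1 -0.4  7.1] [482.1  23.9  83.9] 5.9
0.24 False [-5.9 -0.6  7.4] [485.7  23.6  96.2] 6.19
0.3 False [-5.2  0.2  6.5] [490.1  23.4 108.3] 6.48
0.36 True [-0.9  0.5  4.4] [494.1  23.1 119.1] 6.71
```

View pics/side2.png

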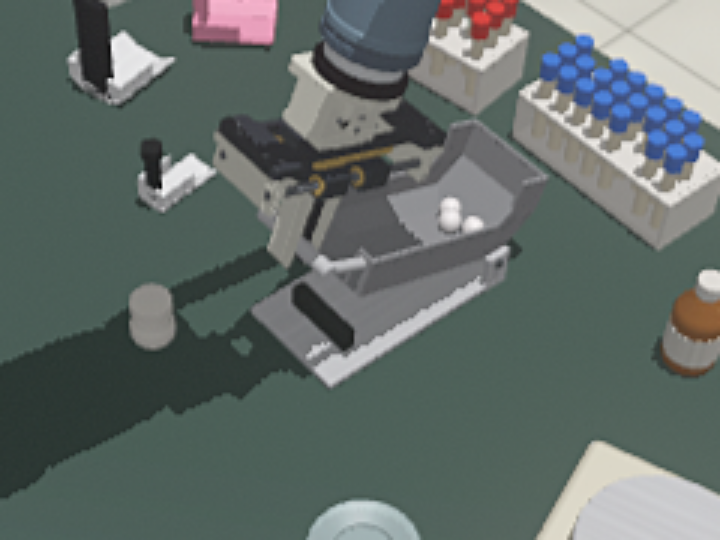

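The side view shows the bin tilted onto its stop, with the balls gathered in the far low corner near (455,215). Next I release and go to the scoop.

Run:
```python
from h import *
T=robot.current_t
robot.move_gripper(0.38)
o=robot.current_eef_rot(); p=robot.current_tcp_pos(); robot.move_linear(p-90*R(o)[:,2],speed=200)
F=frame(.189,0); robot.move_ptp([577,389,210],tool(F)); print(T(),robot.current_qpos())
d=robot.get_image("wrist");cv2.imwrite("pics/w1.png",d["img"]);np.save("pics/w1.npy",np.array([d],dtype=object))
s=robot.get_image("scene")
cv2.imwrite("pics/w1c.png",np.hstack([cv2.resize(d["img"],(533,400)),cv2.resize(s["img"][255:335,270:335],(260,400))]))
for z,q in((118,(577,389)),): print(proj(d,[*q,z]),d["eye"])
```

```text
9.3417 [ 4.31449223e-01  5.30138334e-01  1.15006383e+00 -7.41119630e-04
  1.46255385e+00  2.44069942e-01]
[314.42472273 245.01450509] [563.00631115 467.90975507 375.40456335]
```

View pics/w1c.png

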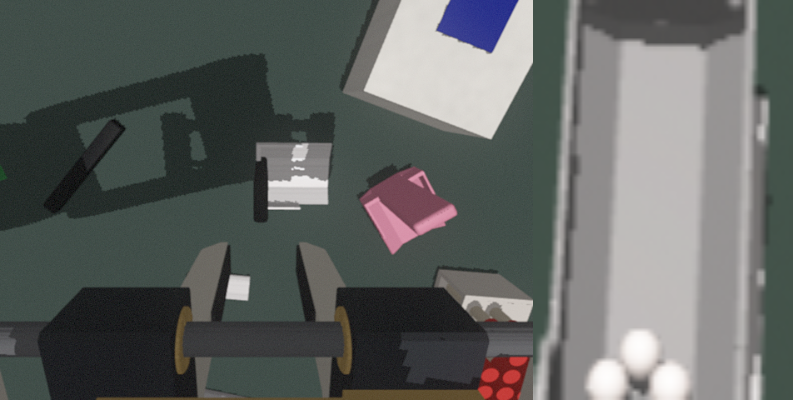

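The wrist view shows the broad scoop with its handle plate at crop (260,190), aligned with the gripper. The scene crop shows all three balls together at the low end. Next I refine the handle by mask and grasp.

Run:
```python
from h import *
d=np.load("pics/w1.npy",allow_pickle=True)[0]
g=d["img"][170:280,280:340].max(2); m=(g<45).astype(np.uint8)
n,l,st,ct=cv2.connectedComponentsWithStats(m); i=1+np.argmax(st[1:,4]); print(st[i]+[280,170,0,0,0])
ys,xs=np.where(l==i); 
for y in range(ys.min(),ys.max()+1,8): r=xs[ys==y]; print(y+170,r.min()+280,r.max()+280)
b=ys.max()+170.5; x=np.median(xs[ys>ys.max()-40])+280
print("bottom edge",onz(d,x,b,118))
w=(g>150).astype(np.uint8)
E=onz(d,x,b,118); c=E+frame(.189,0)@[0,18,0]; print("centre",c)
print("lip end crop px 330:",onz(d,330/.8328,170/.8328,6), "expected", c+frame(.189,0)@[75,0,0])
```

```text
[ 304  189   18   78 1116]
189 315 317
197 306 319
205 306 320
213 305 320
221 305 320
229 305 320
237 305 320
245 305 320
253 305 320
261 305 320
bottom edge [578.2266169  373.76221051 118.        ]
centre [574.84483457 391.44167736 118.        ]
lip end crop px 330: [650.02394073 407.76652393   6.        ] expected [648.50927979 405.5324371  118.        ]
```

```bash
cat >> h.py <<'E'
TH=0.35; FB=frame(PSI,TH); CB=PIN+FB@[0,0,4]
G=84.0 # TCP height above the scoop underside
def scoop(o,psi,p): # TCP pose for scoop origin o, yaw psi, pitch p (lip down +)
    F=frame(psi,p); return np.array(o)+F@[0,0,G], tool(F)
def lip(b,p,off=(0,0,0)): # lip underside at bin-frame point b (rel. corner), world pitch p
    F=frame(PSI,p); return scoop(CB+FB@(np.array(b,float)+off)-F@[75,0,0],PSI,p)
E
python3 - <<'E'
from h import *
T=robot.current_t
for b,p in [((-60,0,120),.38),((-55,0,0),.38),((0,0,0),.38),((28.7,0,41),0),((28.7,0,60),-.3),((28,0,150),-.3)]:
    a=lip(b,p); print(b,p,a[0].round(),robot.inverse_kinematics(*a))
P,o=scoop([575.3,391.2,0],.189,0)
robot.move_linear([P[0],P[1],130],o,speed=150)
s=robot.move_linear(P,o,speed=80,f_stop=6);print(s,robot.current_tcp_pos(),T())
if not s:
    robot.move_gripper(0);print(robot.current_gripper_width()*93,robot.current_finger_force(),robot.current_contact_force(),T())
    robot.move_linear(P+[0,0,120],speed=200);print(robot.current_gripper_width()*93,robot.current_contact_force(),T())
    d=robot.get_image("wrist");cv2.imwrite("pics/w2.png",d["img"]);np.save("pics/w2.npy",np.array([d],dtype=object))
E
```

```text
(-60, 0, 120) 0.38 [636.  15. 273.] [-0.13450221  0.67686824  0.81100137 -0.03208225  2.0324833  -0.08628863]
(-55, 0, 0) 0.38 [600.  17. 158.] [-0.13838101  0.65018076  1.13130211 -0.03058842  1.73889204 -0.08071776]
(0, 0, 0) 0.38 [651.  14. 140.] [-0.13299081  0.76183532  0.97095699 -0.02883919  1.78771843 -0.0767972 ]
(28.7, 0, 41) 0 [656.  14. 146.] [-0.14841634  0.49762986  1.35939667  0.          1.28456613 -0.09141634]
(28.7, 0, 60) -0.3 [641.  15. 138.] [-0.16996332  0.31448599  1.7107867   0.04563512  0.81864005 -0.13914813]
(28, 0, 150) -0.3 [671.  13. 223.] [-0.16379449  0.29041115  1.52136731  0.03671365  1.03172042 -0.12091143]
False [575.42260363 391.31517878  83.9427668 ] 10.85
11.663578054417142 29.99121844768524 [-0.05846588  0.76351264  2.18195887] 11.3583
11.720795884948886 [-0.31163713 -0.04825963 -1.16011177] 12.1083
```

View pics/w2.png

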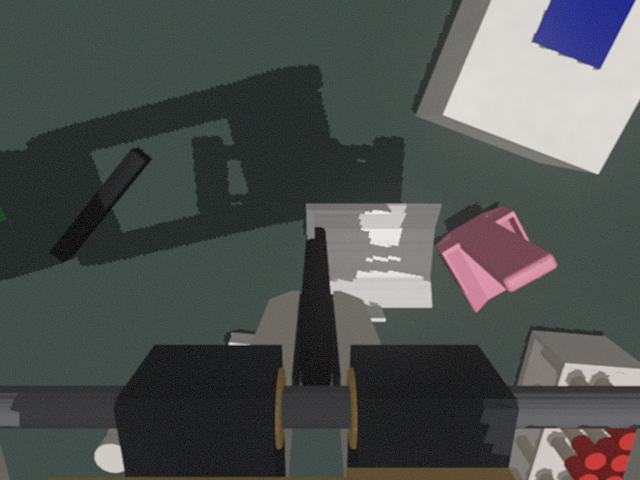

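The scoop is held square in the gripper (lip at about column 437). Next I locate the balls in the tilted bin frame and move above.

Run:
```python
from h import *
T=robot.current_t
for n in("scene","side"):
    d=robot.get_image(n); cs=proj(d,CB+FB@[-10,0,10]).astype(int)
    x0,y0=cs-28; g=d["img"][y0:y0+56,x0:x0+56]; 
    m=(g.min(2)>205).astype(np.uint8); k,_=cv2.findContours(m,0,2)
    print(n,cs)
    for c in k:
        if cv2.contourArea(c)<8: continue
        (u,v),r=cv2.minEnclosingCircle(c); e,w=ray(d,u+x0,v+y0)
        nrm=FB[:,2]; t=((CB+nrm*10-e)@nrm)/(w@nrm); print((round(u+x0),round(v+y0),round(r,1)),cv2.contourArea(c),(FB.T@(e+w*t-CB)).round(1))
    if n=="scene": cv2.imwrite("pics/s3.png",cv2.resize(g,(560,560),interpolation=cv2.INTER_CUBIC))
robot.move_linear(robot.current_tcp_pos()+[0,0,80],speed=200)
p,o=lip((-58,0,110),.38); robot.move_ptp(p,o); print(T(),robot.current_contact_force())
```

```text
scene [299 330]
(304, 331, 4.3) 49.0 [-9.   9.3 10. ]
(292, 326, 9.3) 96.0 [-17.3 -15.2  10. ]
side [381 211]
(388, 214, 2.6) 11.5 [ -0.9 -16.1  10. ]
(380, 210, 4.3) 30.5 [-7.2  5.4 10. ]
14.225 [-0.01524848 -0.11450968 -1.34762769]
```

View pics/s3.png

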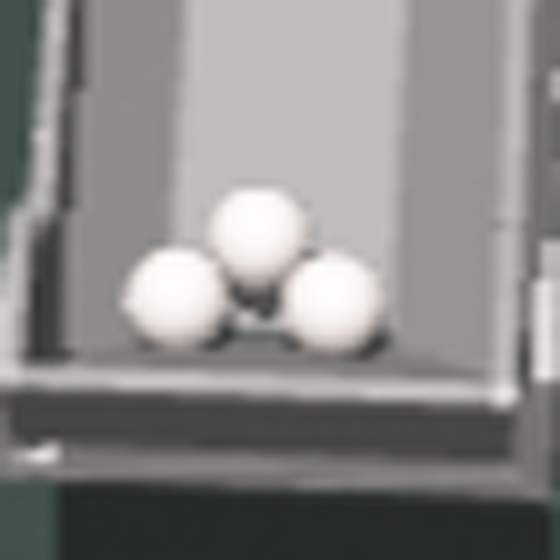

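The close crop shows the three balls in a V at the crease, at about y −21, +10 and −5 in the bin frame, all within the scoop's width. I'll shift the scoop 2 mm towards −y and probe the floor.

Run:
```python
from h import *
T=robot.current_t
Y=-2
def lipnow(p):
    F=frame(PSI,p); o=robot.current_tcp_pos()-F@[0,0,G]
    return FB.T@(o+F@[75,0,0]-CB)
print(lipnow(.38).round(1))
robot.move_linear(lip((-54,Y,14),.38)[0],speed=120)
s=robot.move_linear(lip((-54,Y,-6),.38)[0],speed=20,f_stop=4)
L=lipnow(.38);print(s,L.round(1),robot.current_contact_force().round(1),T())
z0=L[2]; off=z0+0.4
s=robot.move_linear(lip((-36,Y,off),.38)[0],speed=40,f_stop=12)
print(s,lipnow(.38).round(1),robot.current_contact_force().round(1),T())
s=robot.move_linear(lip((3,Y,off),.38)[0],speed=30,f_stop=10)
print(s,lipnow(.38).round(1),robot.current_contact_force().round(1),T())
d=robot.get_image("scene"); cs=proj(d,CB).astype(int);x,y=cs
cv2.imwrite("pics/s4.png",cv2.resize(d["img"][y-60:y+30,x-50:x+50],(700,600),interpolation=cv2.INTER_CUBIC))
```

```text
[-58.2   1.6 110.2]
True [-54.1  -2.   -0.3] [-0.5 -0.2  3.4] 15.8833
False [-35.3  -2.   -0.1] [2.2 0.5 0.7] 16.4917
True [-0.3 -2.   0.4] [-0.9  0.1  4. ] 17.625
```

View pics/s4.png

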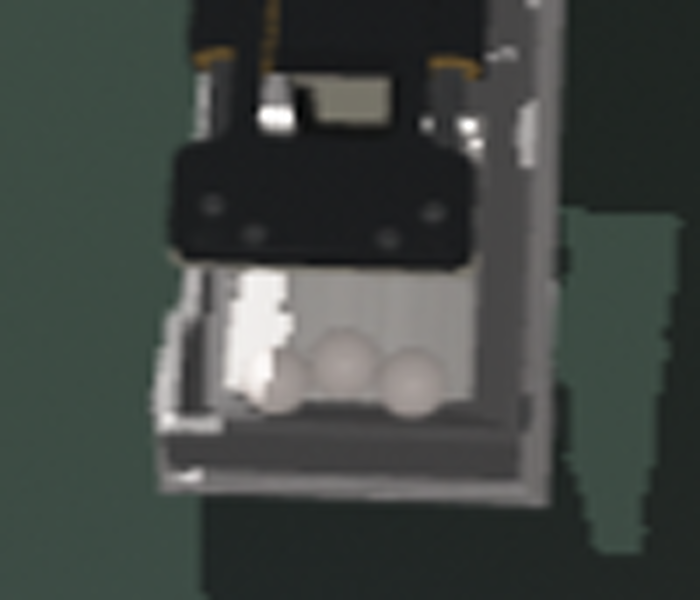

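The lip has reached the crease and all three balls ride at the lip. Next I follow the end wall up while tipping the lip up.

Run:
```python
from h import *
T=robot.current_t
Y=-2
W=[(0,.38),(10,.31),(20,.22),(30,.12),(40,.03),(50,-.05)]
c,s_=np.cos(np.radians(55)),np.sin(np.radians(55))
path=[((s*c-1.5,Y,s*s_+.5),p) for s,p in W]+[((27.2,Y,50),-.15),((27.0,Y,58),-.25),((26.5,Y,64),-.3)]
for b,p in path:
    s=robot.move_linear(*lip(b,p),speed=45,f_stop=20)
    print(np.round(b,0),p,s,robot.current_contact_force().round(1),round(T(),2))
    if s: break
robot.sleep(.3)
d=robot.get_image("scene"); cs=proj(d,CB).astype(int);x,y=cs
cv2.imwrite("pics/s5.png",cv2.resize(d["img"][y-80:y+30,x-55:x+55],(600,600),interpolation=cv2.INTER_CUBIC))
```

```text
[-2. -2.  0.] 0.38 False [0.9 0.1 0.4] 17.93
[ 4. -2.  9.] 0.31 False [-0.6 -0.  -0.7] 18.18
[10. -2. 17.] 0.22 False [-0.7  1.6 -1.3] 18.43
[16. -2. 25.] 0.12 False [ 0.1 -0.7 -1.6] 18.68
[21. -2. 33.] 0.03 False [ 0.6 -0.7 -1.7] 18.93
[27. -2. 41.] -0.05 False [-2.9 -0.1 -1. ] 19.18
[27. -2. 50.] -0.15 False [ 1.2  0.  -0.8] 19.45
[27. -2. 58.] -0.25 False [-4.6  0.6 -0.6] 19.73
[26. -2. 64.] -0.3 False [-4.   0.6 -1.3] 19.98
```

View pics/s5.png

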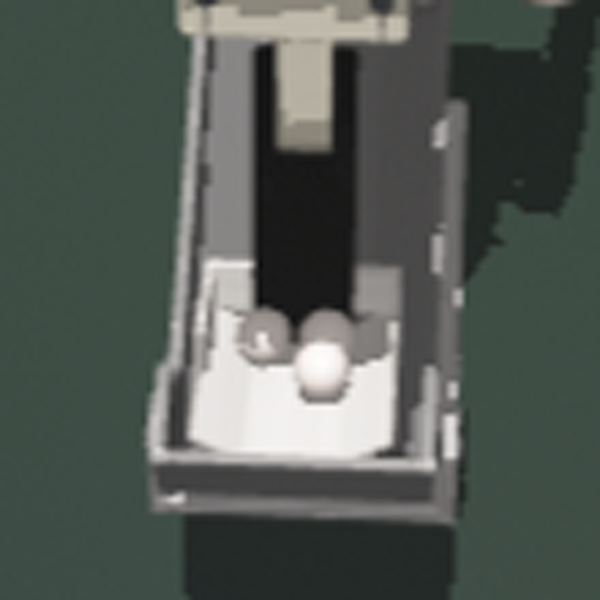

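All three balls lie at the back of the scoop, at about (265,335), (325,340) and (322,370) in the crop. Next I refine the pan centre offline by hue and lift clear.

Run:
```python
from h import *
p=robot.current_tcp_pos(); 
robot.move_linear(p+np.array([0,0,110]),speed=100)
print(robot.current_t(),robot.current_contact_force())
for n,q in(("scene",(130,272)),("side",(451,325))):
    D=robot.get_image(n); I=cv2.imread(f"pics/{n}0.png").astype(int)
    g=I[...,2]-I[...,0]; m=((g<7)&(I.min(2)>120)).astype(np.uint8)
    m=cv2.morphologyEx(m,cv2.MORPH_OPEN,np.ones((3,3)));_,l=cv2.connectedComponents(m)
    k,_=cv2.findContours((l==l[q[1],q[0]]).astype(np.uint8),0,2); k=max(k,key=cv2.contourArea)
    # contour points -> plane z=66 -> circle
    P=np.array([onz(D,u,v,66)[:2] for u,v in cv2.convexHull(k)[:,0].astype(float)]).astype(np.float32)
    print(n,cv2.minEnclosingCircle(P),cv2.fitEllipse(P), I[q[1],q[0]])
    if n=="side":
        for (u,v) in[(451,325),(440,380),(400,345),(490,350)]: print(I[v,u])
```

```text
21.575 [ 0.47041769 -0.36097398 -1.81028012]
scene ((543.2618408203125, -340.39813232421875), 67.24544525146484) ((543.13037109375, -340.1258850097656), (132.0487823486328, 134.1282958984375), 117.663330078125) [224 226 228]
side ((540.0498657226562, -341.1345520019531), 69.16316986083984) ((539.472412109375, -341.0284423828125), (134.11215209960938, 137.44815063476562), 120.14974212646484) [204 202 201]
[204 202 201]
[169 184 188]
[201 215 220]
[ 97 104  88]
```

The pan centre comes out at (541.5, -340.7). Both views agree within 3 mm and the radius checks at 68 mm.

Run:
```python
from h import *
T=robot.current_t
PAN=np.array([541.5,-340.7,66]); psi=-.5
def pl(h,p):
    F=frame(psi,p); return scoop(PAN+[0,0,h]-F@[37,0,0],psi,p)
robot.move_linear(*pl(105,-.3),speed=140); print(T(),robot.current_contact_force())
robot.move_linear(*pl(30,-.2),speed=80)
robot.move_linear(*pl(8,0),speed=30)
robot.sleep(.3)
s=robot.move_linear(pl(-4,0)[0],speed=12,f_stop=2.5); print(s,robot.current_tcp_pos(),robot.current_contact_force(),T())
d=robot.get_image("scene"); x,y=proj(d,PAN).astype(int)
cv2.imwrite("pics/s6.png",cv2.resize(d["img"][y-80:y+50,x-75:x+75],(690,598),interpolation=cv2.INTER_CUBIC))
```

```text
24.3833 [ 0.281963   -1.05998368 -2.23904602]
True [ 508.89309007 -322.80789684  150.83062943] [1.01338421 0.75134502 4.81636847] 27.1833
```

View pics/s6.png

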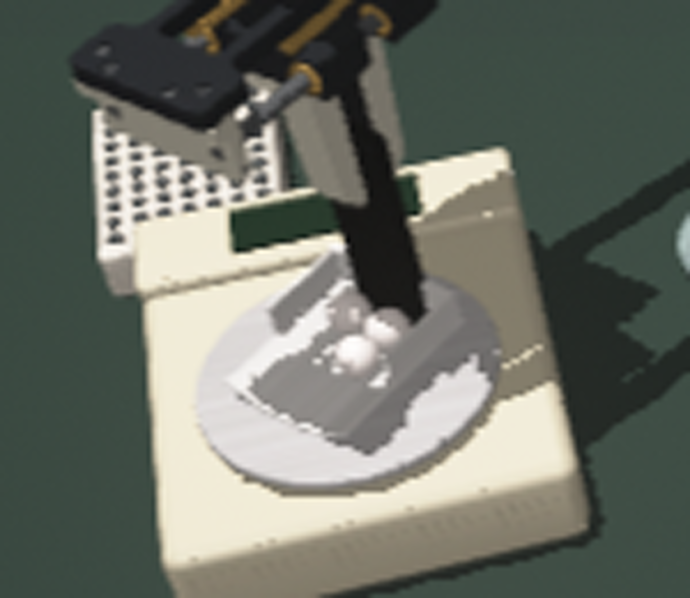

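The scoop stands on the middle of the pan with three balls inside, and contact came at the expected height. Next I release and retreat.

Run:
```python
from h import *
T=robot.current_t
robot.move_gripper(0.34); robot.sleep(.2)
p=robot.current_tcp_pos(); robot.move_linear(p+[0,0,60],speed=60); robot.move_linear(p+[-40,0,170],speed=150)
robot.sleep(.3);print(T(),robot.current_contact_force())
d=robot.get_image("scene"); x,y=proj(d,[541.5,-340.7,66]).astype(int);a,b=proj(d,CB).astype(int)
cv2.imwrite("pics/s7.png",np.hstack([cv2.resize(d["img"][y-60:y+40,x-50:x+50],(400,400),interpolation=cv2.INTER_CUBIC),cv2.resize(d["img"][b-100:b+20,a-60:a+60],(400,400))]))
```

```text
30.3833 [-0.65028656 -0.07282696 -0.26741096]
```

View pics/s7.png

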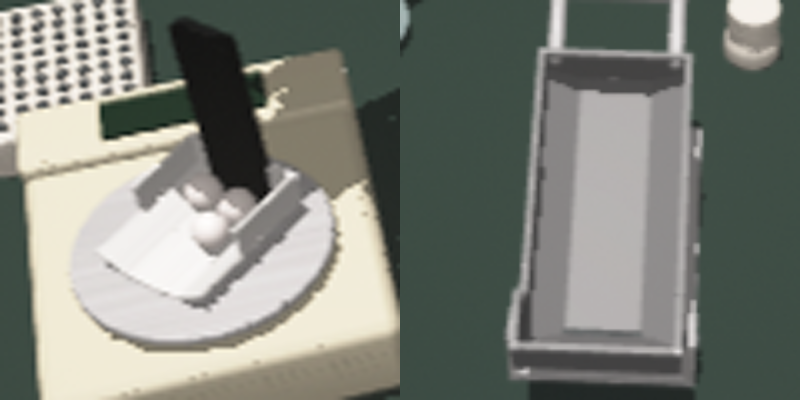

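The scoop stands level with its three balls on the middle of the pan. The bin is empty and still tilted.

```bash
python3 -c "
from bench import robot
print(robot.hand_in())"
```

```text
the job is handed in; nothing more can be done
None
```

The job is handed in at about 30 s: the bin is left tilted on its stop, and the broad scoop with all three balls stands level on the middle of the balance pan, with no ball dropped.

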